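# Empty, turn over and refit an instrument cover

## Robot

A 6-joint arm with a two-finger parallel gripper is mounted at the origin on the work surface. World frame = base frame: x ahead of the robot, y to its left, z up, the work surface at z = 0. Lengths are in m, angles in rad, forces in N, time in s.
With the tool pointing down it reaches from about 0.4 to 0.825 m from the base axis. Payload 7 kg.
Tool frame: the origin (TCP) lies on the centre line of the jaws, within the pads' length; the fingertips stand 25 mm ahead of it and the grasp point (between the pads) lies 6 mm ahead of it; z points along the fingers, y is the line along which they close (so a half turn about z gives the same grasp; the last joint's range is limited). The gripper opens to 88 mm and grips with 3 to 60 N. Pads are 19 mm wide; open, the fingers measure 130 mm over their backs; the gripper's body (78 mm by 193 mm) begins 47 mm behind the grasp point.
Start: joints at [1.54, 0.359, 0.012, 0, -1.224, -0.288], TCP at [0.212, 0.641, 0.252] pointing down, gripper open.
Joint ranges: [-3.07, 3.07], [-1.43, 2.12], [-1.02, 1.25], [-3.03, 1.67], [-3.05, -0], [-3.03, 3.03]. Speed limits (rad/s): [2.39, 2.39, 3.01, 3.14, 3.14, 3.14].

## Interface

Orientations are given as [roll, pitch, yaw] about the fixed x, y, z axes, in that order (R = Rz(yaw) Ry(pitch) Rx(roll)).
In Python, from station import readout, vision, arm gives the robot as it stands. The module is installed in compiled form; this text tells all that it offers.
- The arm moves only by the tool carry_out, never from a script. Its argument "commands" is a list of rows, each an object with "dp": the shift along the tool's x, y, z in m, a list of three; "rotation": the turn, a rotation vector about the tool's x, y, z in degrees, a list of three. In form: [{"dp": [dx, dy, dz], "rotation": [wx, wy, wz]}, ...]. A call has 1 to 8 rows; each row shifts and turns the commanded pose from where the row before left it, along the tool's axes as they then stand; what a row does not reach is not made up. A row lasts 1/8 s, in which the tool goes at most 62.5 mm and 10.7 degrees, less where a joint would pass 70% of its speed; a pose out of reach is approached as far as the arm can. A call with a gripper value outside its range is refused whole. "grip" is the finger opening in m, from 0 to 0.0876, set as the call begins (left out, the last holds). The fingers move at their own pace and stop on an object; "force" is the grip in N (left out, the last holds). Time passes only in rows, so rows that do not move let the fingers close. It gives the time, the measured TCP pose, the force, the opening and the grip force at its end, in the units of the state.
- readout.get_state(): the state, without advancing time (a new reading comes with each control period).
- vision.grab_frame(name): name is "side" or "top" or "wrist"; returns (picture, depth): 420x560x3 uint8, red, green, blue; 420x560 float32, m along the optical axis (not along the pixel's ray), 0 where there is no reading.
- vision.calibration(name): a dict with "fovy" (degrees; the focal length in pixels is half the picture's height over the tangent of half this angle, whatever the lens; pixels are square), "cx", "cy" (the principal point, pixels), "origin" and "attitude" of the camera in the world; the wrist camera has in their place "mount" (4x4, takes a point from camera to tool coordinates, whose origin is the TCP and whose axes are the flange's). Camera axes: x right, y down, z forward; pixel columns grow to the right and rows downward; lengths in m; the calibration is good to about 2 mm. A picture is of the moment at which its call begins: read the wrist's pose just before it. calibration takes no time and is no camera call.
- arm.job_done(): hands the job in; it is judged then, once.
Trained networks look in the newest picture that a camera, given by its name, has taken for a name from the list of things; names that differ only in an ending like _2 or _b are one class to them, and where a whole thing is asked for, a point or a joint stands for the part that bears it (a point fixed in the world has none). Each returns a list of dicts, best first, with "score" (0 to 1); they miss things now and then, are a little off and sometimes report something else, mostly with a low value. They report only what shows in the picture. A call takes as long as a camera call. They do not tell look-alikes from the thing itself.
- vision.trace(label, camera): "pixels" (420x560 bool, what is visible of it) and "position" ([row, column] in pixels, amid what is visible of it).
The state is a dict: "t": time; "q": joint angles; "qd": joint speeds; "joint_efforts": joint torques, N m; "eef_pos": TCP position; "ee_rot": TCP orientation; "force": force on the tool from outside, world axes, zero at the start; "moment": the same for the moment, N m; "width": finger opening in m; "gripper_force": force on a finger pad.
Only numpy, scipy, OpenCV 4.12 (cv2) and the standard library are available. Lean on these libraries where they do the work, as an engineer would, in place of code of your own. Each camera call takes 0.05 s, during which the arm holds its last target. There are 200 camera calls.

## Task

The repair is finished, so close the small instrument: its cover is lying upside down on the bench with three left-over brass spacers in it. Empty the spacers into the grey parts bin, turn the cover over so that its outer face is up, and lower it squarely onto the instrument, without dropping it, until it sits fully down. Leave the other things on the bench where they are.

Things in the scene. Friction and masses are not known exactly. Their poses are not given: they have to be found in the camera images.
- cover_mid (a point): Centre, half-way up, of the loose instrument cover: U-shaped aluminium sheet 2.5 mm thick, 120 mm long (x), 64 mm wide over its two flanges (y), 30 mm high overall (z), 59 mm between flanges, 0.08 to 0.17 kg. Panel's outer face 15 mm to the -z side, flange edges 15 mm to +z. Starts with +z up, flanges up like a tray with both ends open; fitted, -z is up. The ends are alike.
- cover_face (a point): Middle of the cover's painted grey outer face (axes as cover_mid; +z points into the cover). The flanges run the whole length and can be gripped from outside across the 64 mm, upright or with the gripper leaning along the length. It can stand on either end (foot 64 by 30 mm, 120 mm tall), just: a lean of about 7 degrees to the panel side tips it over; to the open side, about 20.
- seat (a point): Middle of the open instrument's length and width, level with the tops of its front and rear panels, 42 mm above the bench (x along its length, z up). The cover rests on these tops, its flanges hanging outside the panels with 3.5 mm play on each side, lengthwise along the instrument, either way round; its cover_mid is then 12.5 mm below this point.
- instrument: Open instrument, fixed to the bench: box-like base 116 mm long (x; display and dial at -x), bottom pan 64 mm wide up to 12 mm high, upright aluminium front and rear panels 52 mm wide (46 mm in their top 6 mm); between them a green circuit board and parts, all lower than the panels. Origin under its centre on the bench.
- bin: Loose grey plastic open parts bin, empty, 150 by 150 mm, 45 mm high, walls and floor 4 mm thick, 0.45 kg; origin at the centre of its underside, z up.
- spacer0_mid (a point): Loose hexagonal brass spacer (one of three alike), 25 mm long (its x), 10 mm across flats, 0.018 kg, lying in the cover on its inner face at the start; the point is its centre. They slide or roll out of an open end when the cover is tipped steeply lengthwise.
- spacer1_mid (a point): Loose hexagonal brass spacer (another of three alike), 25 mm long (its x), 10 mm across flats, 0.018 kg, lying in the cover on its inner face at the start; the point is its centre. They slide or roll out of an open end when the cover is tipped steeply lengthwise.
- spacer2_mid (a point): Loose hexagonal brass spacer (the third of three alike), 25 mm long (its x), 10 mm across flats, 0.018 kg, lying in the cover on its inner face at the start; the point is its centre. They slide or roll out of an open end when the cover is tipped steeply lengthwise.
- driver: Bystander: screwdriver with a black handle, 180 mm, lying on the bench; origin under its centre.
- solder: Bystander: steel-coloured reel of solder, 56 mm across, 40 mm high, standing on its flat end; origin under its centre.
- multimeter: Bystander: black hand multimeter, 150 by 76 by 34 mm; origin under its centre.
- spare_board: Bystander: loose green circuit board 85 by 60 mm, up to 14 mm high; origin under its centre.
Not all that is in view belongs to the job. What is shaped like the part that bears cover_mid but red is not meant. Leave any red look-alike of the instrument alone.

How it is judged:
On the way, in this order (a step that is already met when the one before it is completed fails the run):
1. the three spacers lie in the parts bin (x of spacer0_mid in the frame of bin between -0.072 and 0.072 m and y of spacer0_mid in the frame of bin between -0.072 and 0.072 m and z of spacer0_mid in the frame of bin between 0 and 0.04 m and x of spacer1_mid in the frame of bin between -0.072 and 0.072 m and y of spacer1_mid in the frame of bin between -0.072 and 0.072 m and z of spacer1_mid in the frame of bin between 0 and 0.04 m and x of spacer2_mid in the frame of bin between -0.072 and 0.072 m and y of spacer2_mid in the frame of bin between -0.072 and 0.072 m and z of spacer2_mid in the frame of bin between 0 and 0.04 m), for 0.2 s.
2. the cover, outer face up, is over the instrument and within 6 mm of fully down while the fingers still touch it (lowered, not dropped) (angle between cover_mid's own z axis and vertical above 2.95 rad and x of cover_mid in the frame of seat between -0.015 and 0.015 m and y of cover_mid in the frame of seat between -0.008 and 0.008 m and z of cover_mid in the frame of seat below -0.0065 m and contact force between the fingers and cover above 0.3 N), for 0.05 s.
At the end, for the whole second after the job is handed in: The cover rests fully down on the instrument, outer face up: within 8 mm of the middle along its length and 6 mm across, square to it within 4 degrees, level within 3 degrees, at its seated height within 2 mm, at rest; and the three spacers lie at rest inside the parts bin (all of step 1 and angle between cover_mid's own z axis and vertical above 3.09159 rad and x of cover_mid in the frame of seat between -0.008 and 0.008 m and y of cover_mid in the frame of seat between -0.006 and 0.006 m and angle between the x axis of cover_mid and the x axis of seat, either way round below 0.07 rad and z of cover_mid in the frame of seat between -0.0145 and -0.0105 m and linear speed of cover below 0.02 m/s and linear speed of each of spacer0, spacer1, spacer2 below 0.03 m/s); the robot touches nothing.
It fails at once if a bystander (screwdriver, solder reel, multimeter or spare circuit board) is shifted by more than 30 mm (distance of any of driver, solder, multimeter, spare_board from where it was at the start of the episode above 0.03 m).
It also fails if it takes over 66 s, if anything falls off the work surface, if the arm or the gripper's body presses on something with over 40 N, if the wrist force passes 120 N, or if a joint passes its speed limit or range.

## Working session

There is one attempt and no reset: what is moved stays moved. The work goes in short steps, Python scripts to look and compute and a tool call to move; the robot and the scene stay as the last step left them, time stands still between calls to the robot, and variables do not carry over. Pictures are saved under pics/ and viewed, at most 10 in all, crops included, and the job is handed in when it is done.

Besides the shell and the picture viewer there is one more tool, called after ">>>" by a JSON object that holds its "name" and its "arguments", one argument or row to a line. carry_out: Moves the arm, as the interface text tells. Its arguments: {"type":"object","properties":{"commands":{"type":"array"},"grip":{"type":"number"},"force":{"type":"number"}},"required":["commands"]}

```bash
mkdir -p pics
cat > h.py <<'E'
import numpy as np, cv2
from station import readout, vision, arm
from scipy.spatial.transform import Rotation as R
def cam(n, st=None):
    c=vision.calibration(n); f=210/np.tan(np.radians(c['fovy'])/2)
    if n=='wrist':
        T=np.eye(4); T[:3,3]=st['eef_pos']; T[:3,:3]=rot(st['ee_rot']); M=T@np.array(c['mount'])
    else:
        M=np.eye(4); M[:3,3]=c['origin']; a=np.array(c['attitude']); M[:3,:3]=a if a.shape==(3,3) else rot(a)
    return f,c['cx'],c['cy'],M
def rot(a):
    a=np.array(a); 
    return a if a.shape==(3,3) else R.from_euler('xyz',a).as_matrix()
def cloud(n,d,st=None):
    f,cx,cy,M=cam(n,st); v,u=np.mgrid[:420,:560]
    P=np.stack([(u-cx)/f*d,(v-cy)/f*d,d],-1); return P@M[:3,:3].T+M[:3,3]
E
python3 - <<'E'
from h import *
s=readout.get_state(); print({k:np.round(v,3).tolist() for k,v in s.items()})
for n in ('top','side'):
    print(n,vision.calibration(n))
    im,d=vision.grab_frame(n); cv2.imwrite(f'pics/{n}.png',im[...,::-1]); np.save(n+'.npy',d)
    P=cloud(n,d)
    for l in ['cover_mid','seat','instrument','bin','spacer0_mid','driver','solder','multimeter','spare_board']:
        try:
            for r in vision.trace(l,n)[:4]:
                m=r['pixels']&(d>0); q=P[m]
                print(l,round(r['score'],2),np.round(r['position']),m.sum(),np.round(np.median(q,0),3),np.round(np.percentile(q,[2,98],axis=0),3).tolist())
        except Exception as e: print(l,e)
E
```

```text
{'t': 0.0, 'q': [1.54, 0.359, 0.011, -0.0, -1.224, -0.288], 'qd': [-0.001, -0.003, 0.0, -0.0, 0.0, -0.001], 'joint_efforts': [-0.0, -58.271, 29.306, 6.997, 0.007, -0.0], 'eef_pos': [0.211, 0.641, 0.251], 'ee_rot': [3.14, -0.0, -0.319], 'force': [-0.751, 0.992, 0.12], 'moment': [0.054, -0.054, -0.027], 'gripper_force': 0.0, 'width': 0.088}
top {'fovy': 42.96325451393165, 'cx': 280.0015546861821, 'cy': 206.8317671357542, 'origin': array([0.38325131, 0.00824771, 1.16152404]), 'attitude': array([-2.98265399, -0.02307602, -1.54285623])}
cover_mid 0.89 [217. 140.] 1589 [0.53  0.286 0.004] [[0.49, 0.227, -0.001], [0.572, 0.346, 0.033]]
cover_mid 0.73 [296. 141.] 1786 [0.365 0.276 0.005] [[0.311, 0.23, -0.0], [0.423, 0.321, 0.033]]
seat 0.96 [237. 390.] 1634 [ 0.51  -0.249  0.023] [[0.475, -0.305, 0.01], [0.548, -0.189, 0.046]]
seat 0.63 [308. 376.] 1804 [ 0.358 -0.218  0.023] [[0.325, -0.275, 0.01], [0.39, -0.157, 0.046]]
instrument 0.9 [304. 374.] 1775 [ 0.358 -0.217  0.023] [[0.326, -0.274, 0.01], [0.39, -0.157, 0.046]]
instrument 0.59 [237. 385.] 1655 [ 0.51  -0.249  0.023] [[0.474, -0.3
[... 1644 characters left out ...]
cer0_mid 0.48 [223. 304.] 4516 [ 0.531 -0.038  0.016] [[0.456, -0.099, 0.003], [0.606, 0.056, 0.047]]
solder 0.81 [185. 193.] 546 [ 0.803 -0.121  0.029] [[0.781, -0.161, 0.001], [0.83, -0.108, 0.043]]
solder 0.24 [344. 291.] 2387 [0.536 0.297 0.004] [[0.492, 0.228, 0.002], [0.574, 0.348, 0.032]]
multimeter 0.8 [338. 155.] 4442 [0.742 0.327 0.035] [[0.708, 0.239, 0.01], [0.782, 0.382, 0.041]]
multimeter 0.16 [237. 179.] 536 [0.768 0.062 0.021] [[0.755, 0.0, 0.002], [0.781, 0.164, 0.028]]
spare_board 0.67 [163. 229.] 416 [ 0.738 -0.274  0.006] [[0.697, -0.32, 0.002], [0.781, -0.246, 0.016]]
spare_board 0.29 [220. 308.] 4344 [ 0.531 -0.036  0.016] [[0.457, -0.098, 0.004], [0.603, 0.056, 0.047]]
```

View pics/top.png

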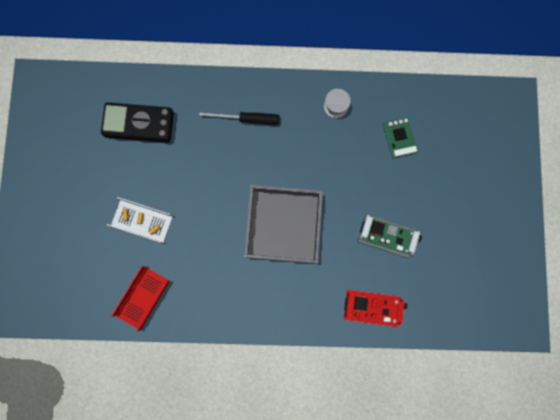

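View pics/side.png

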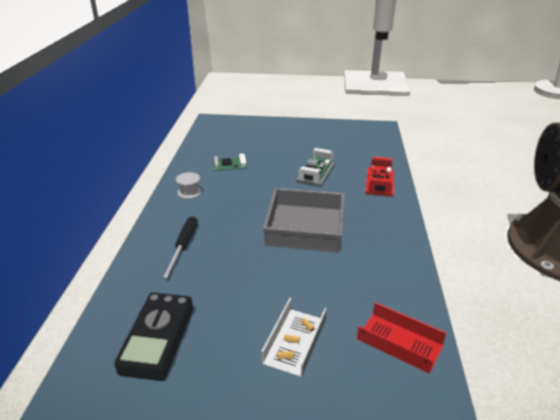

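Top view: covers at px (140,219), which is bare/grey, and (141,298), which is red. Instruments are at (390,237), green board and aluminium, and (376,308), red. The grey/aluminium ones fit the description, and the grey cover is the one holding the three brass spacers. The bin is at (284,223).

Run:
```python
from h import *
im=cv2.imread('pics/top.png')
a=cv2.resize(im[190:270,90:190],None,fx=4,fy=4,interpolation=cv2.INTER_CUBIC); b=cv2.resize(im[190:270,340:440],None,fx=4,fy=4,interpolation=cv2.INTER_CUBIC)
cv2.imwrite('pics/crop.png',np.hstack([a,b]))
for n,box in (('top',0),('side',0)):
    P=cloud(n,np.load(n+'.npy')).reshape(-1,3)
    for nm,c in (('cov',(.531,.287)),('ins',(.511,-.247)),('bin',(.53,-.023))):
        near=np.hypot(P[:,0]-c[0],P[:,1]-c[1])<(.1 if nm!='bin' else .13)
        for lo,hi in ((.02,.036),(.037,.055)):
            q=P[near&(P[:,2]>lo)&(P[:,2]<hi)][:,:2]
            if len(q)>15:
                r=cv2.minAreaRect((q*1000).astype(np.float32)); print(n,nm,lo,len(q),np.round(r[0],1),np.round(r[1],1),round(r[2],1))
```

```text
top cov 0.02 173 [502.6 294.2] [120.6 121.6] 72.8
top ins 0.02 839 [ 512.4 -251.4] [129.   52.5] 73.3
top ins 0.037 298 [ 512.5 -251.6] [123.6  49.4] 74.1
top bin 0.02 153 [532.3 -22. ] [142.6 137.8] 87.3
top bin 0.037 885 [529.2 -21.6] [154.1 154.9] 87.1
side cov 0.02 455 [502.8 294.8] [120.  123.3] 73.6
side ins 0.02 481 [ 513.4 -247.3] [127.1  52.6] 73.9
side ins 0.037 157 [ 512.3 -249.2] [123.4  49.5] 73.8
side bin 0.02 945 [527.8 -21.5] [154.5 148.4] 86.6
side bin 0.037 998 [529.3 -22.4] [160.3 154.3] 87.1
```

View pics/crop.png

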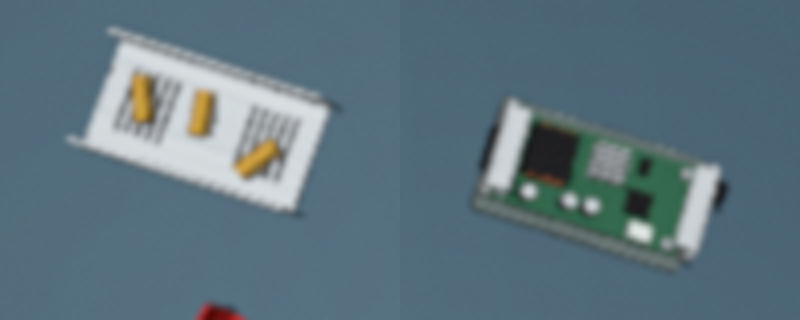

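The crop confirms the grey cover (left) with three brass spacers, and the green-board instrument with light end panels (right). Moving above the cover now.

>>> {"name": "carry_out", "arguments": {
  "commands": [
    {"dp":[0.052,0.0294,0],"rotation":[0,0,0]},
    {"dp":[0.052,0.0294,0],"rotation":[0,0,0]},
    {"dp":[0.052,0.0294,0],"rotation":[0,0,0]},
    {"dp":[0.052,0.0294,0],"rotation":[0,0,0]},
    {"dp":[0.052,0.0294,0],"rotation":[0,0,0]},
    {"dp":[0.052,0.0294,0],"rotation":[0,0,0]},
    {"dp":[0.052,0.0294,0],"rotation":[0,0,0]},
    {"dp":[0.052,0.0294,0],"rotation":[0,0,0]}
  ],
  "grip": 0.0876
}}

```text
t: 2.0
eef_pos: [0.534, 0.2858, 0.2519]
ee_rot: [-3.141, -0.0, -0.318]
force: [0.7, 1.0, -0.3]
width: 0.0876
gripper_force: 0.0
```

>>> {"name": "carry_out", "arguments": {
  "commands": [
    {"dp":[0,0,0],"rotation":[0,0,10]},
    {"dp":[0,0,0],"rotation":[0,0,10]},
    {"dp":[0,0,0],"rotation":[0,0,10]},
    {"dp":[0,0,0],"rotation":[0,0,10]},
    {"dp":[0,0,0],"rotation":[0,0,10]},
    {"dp":[0,0,0],"rotation":[0,0,10]},
    {"dp":[0,0,0],"rotation":[0,0,10]},
    {"dp":[0,0,0],"rotation":[0,0,10]}
  ]
}}

```text
t: 3.0
eef_pos: [0.5329, 0.2872, 0.2516]
ee_rot: [-3.142, 0.0, -1.721]
force: [-0.5, 0.4, 0.4]
width: 0.0874
gripper_force: 0.0
```

```bash
cat >> h.py <<'E'
def rect(P,c,rad,lo,hi,extra=None):
    m=(np.hypot(P[...,0]-c[0],P[...,1]-c[1])<rad)&(P[...,2]>lo)&(P[...,2]<hi)
    if extra is not None: m&=extra
    r=cv2.minAreaRect((P[m][:,:2]*1000).astype(np.float32)); return m.sum(),np.round(r[0],1),np.round(r[1],1),round(r[2],1)
def show():
    s=readout.get_state(); print({k:np.round(s[k],3).tolist() for k in('t','q','eef_pos','ee_rot','force','width','gripper_force')}); return s
E
python3 - <<'E'
from h import *
s=show(); im,d=vision.grab_frame('wrist'); cv2.imwrite('pics/w1.png',im[...,::-1])
P=cloud('wrist',d,s)
notred=~((im[...,0]>1.6*im[...,2])&(im[...,0]>90)&(im[...,1]<80))&(d>0)
print(vision.calibration('wrist')['mount'])
for lo,hi in((.022,.036),(.01,.036)): print(rect(P,(.531,.287),.09,lo,hi,notred&(P[...,0]>.47)))
for r in vision.trace('cover_mid','wrist'):
    m=r['pixels']&(d>0); print(r['score'],r['position'],np.median(P[m],0)); print(rect(P,(.531,.287),.1,.022,.036,m),rect(P,(.531,.287),.1,-.01,.036,m))
E
```

```text
{'t': 3.0, 'q': [0.817, 0.245, -0.148, 0.0, -1.177, -0.967], 'eef_pos': [0.533, 0.287, 0.252], 'ee_rot': [-3.142, 0.0, -1.721], 'force': [-0.486, 0.38, 0.388], 'width': 0.087, 'gripper_force': 0.0}
[[-2.56346195e-04 -9.53974382e-01 -2.99888001e-01  8.15787351e-02]
 [ 9.99999457e-01 -5.47577373e-04  8.87093612e-04 -1.63218652e-03]
 [-1.01047646e-03 -2.99887611e-01  9.53974004e-01 -1.32412204e-01]
 [ 0.00000000e+00  0.00000000e+00  0.00000000e+00  1.00000000e+00]]
(np.int64(801), array([531.1, 286.3]), array([120.1,  64.7]), 73.8)
(np.int64(1582), array([531.1, 286.2]), array([120.3,  64.7]), 73.8)
0.89 [127.8, 445.3] [0.36710256 0.27040731 0.0019317 ]
(np.int64(8), array([433. , 272.1]), array([1. , 1.8]), 7.5) (np.int64(18), array([433. , 272.1]), array([1.2, 2.2]), 20.4)
0.81 [164.1, 288.1] [0.52860699 0.28044277 0.0017842 ]
(np.int64(714), array([530.8, 285.7]), array([118.7,  64.4]), 73.7) (np.int64(6787), array([528.9, 287.5]), array([122.1,  68.9]), 73.7)
0.59 [136.5, 296.6] [0.51276112 0.25541919 0.01100737]
(np.int64(0), array([0., 0.]), array([0., 0.]), 0.0) (np.int64(290), array([512.8, 256.2]), array([11.4, 25. ]), 40.0)
```

View pics/w1.png

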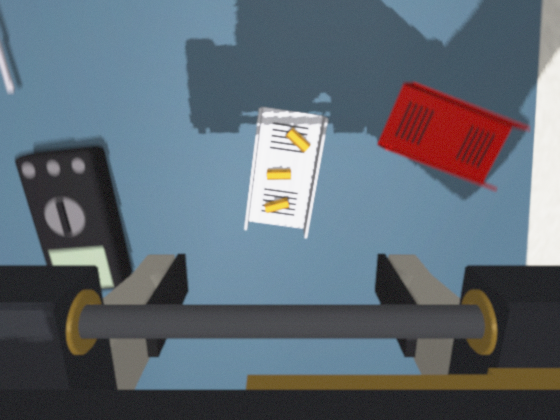

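The wrist view shows the grey cover at about (285,170), clear of the red one at (450,135) and the multimeter. It measures 120 x 64.7 mm, centred at (0.531, 0.286), axis at 73.8°.

```bash
cat >> h.py <<'E'
def pose(az,lean):  # tool x azimuth when upright (deg), lean: rotation about tool y
    return R.from_euler('z',az,degrees=True).as_matrix()@np.diag([1,-1,-1])@R.from_euler('y',lean,degrees=True).as_matrix()
def plan(p,Rm,n,start=None):
    s=readout.get_state(); p0=np.array(s['eef_pos']); R0=rot(s['ee_rot'])
    if start is not None: p0,R0=start
    rv=R.from_matrix(R0.T@Rm).as_rotvec()/n; st=R.from_rotvec(rv).as_matrix(); Rk=R0
    for k in range(n):
        print(np.round(Rk.T@(p-p0)/n,4).tolist(),np.round(np.degrees(rv),2).tolist()); Rk=Rk@st
    return p,Rm
def tcp(g,Rm): return np.array(g)-.006*Rm[:,2]
E
python3 - <<'E'
from h import *
Rm=pose(-106.2,40); G=[.5353,.3007,.025]; t=tcp(G,Rm); print(t,Rm[:,2])
a=plan(t-.12*Rm[:,2],Rm,6)
E
```

```text
[0.53637599 0.30440359 0.02959627] [-0.17933203 -0.61726488 -0.76604444]
[-0.0156, -0.0019, 0.0217] [-0.46, 6.66, 1.25]
[-0.0181, -0.0017, 0.0197] [-0.46, 6.66, 1.25]
[-0.0203, -0.0014, 0.0175] [-0.46, 6.66, 1.25]
[-0.0222, -0.0011, 0.015] [-0.46, 6.66, 1.25]
[-0.0238, -0.0007, 0.0123] [-0.46, 6.66, 1.25]
[-0.0251, -0.0003, 0.0095] [-0.46, 6.66, 1.25]
```

>>> {"name": "carry_out", "arguments": {
  "commands": [
    {"dp":[-0.0156,-0.0019,0.0217],"rotation":[-0.46,6.66,1.25]},
    {"dp":[-0.0181,-0.0017,0.0197],"rotation":[-0.46,6.66,1.25]},
    {"dp":[-0.0203,-0.0014,0.0175],"rotation":[-0.46,6.66,1.25]},
    {"dp":[-0.0222,-0.0011,0.015],"rotation":[-0.46,6.66,1.25]},
    {"dp":[-0.0238,-0.0007,0.0123],"rotation":[-0.46,6.66,1.25]},
    {"dp":[-0.0251,-0.0003,0.0095],"rotation":[-0.46,6.66,1.25]},
    {"dp":[0,0,0],"rotation":[0,0,0]}
  ]
}}

```text
t: 3.98
eef_pos: [0.5558, 0.3783, 0.1126]
ee_rot: [3.131, -0.712, -1.841]
force: [-0.5, -0.5, -2.0]
width: 0.0875
gripper_force: 0.0
```

Run:
```python
from h import *
s=show()
Rm=pose(-106.2,40); G=[.5353,.3007,.025]; plan(tcp(G,Rm),Rm,4)
```

```text
{'t': 3.975, 'q': [0.988, 0.817, 0.219, 0.193, -1.661, -1.313], 'eef_pos': [0.556, 0.378, 0.113], 'ee_rot': [3.131, -0.712, -1.841], 'force': [-0.473, -0.499, -2.003], 'width': 0.087, 'gripper_force': 0.0}
[0.0009, -0.0005, 0.0282] [0.04, -0.2, 0.14]
[0.001, -0.0005, 0.0282] [0.04, -0.2, 0.14]
[0.0011, -0.0005, 0.0282] [0.04, -0.2, 0.14]
[0.0012, -0.0005, 0.0282] [0.04, -0.2, 0.14]
```

>>> {"name": "carry_out", "arguments": {
  "commands": [
    {"dp":[0.001,-0.0005,0.0282],"rotation":[0.04,-0.2,0.14]},
    {"dp":[0.001,-0.0005,0.0282],"rotation":[0.04,-0.2,0.14]},
    {"dp":[0.001,-0.0005,0.0282],"rotation":[0.04,-0.2,0.14]},
    {"dp":[0,0,0],"rotation":[0.04,-0.2,0.14]},
    {"dp":[0,0,0],"rotation":[0,0,0]}
  ]
}}

```text
t: 4.6
eef_pos: [0.5445, 0.3245, 0.0604]
ee_rot: [-3.13, -0.681, -1.863]
force: [0.9, 0.3, 0.1]
width: 0.0872
gripper_force: 0.0
```

Run:
```python
from h import *
s=show()
Rm=pose(-106.2,40); G=[.5353,.3007,.025]; plan(tcp(G,Rm),Rm,2)
```

```text
{'t': 4.6, 'q': [0.961, 0.783, 0.022, 0.21, -1.466, -1.343], 'eef_pos': [0.544, 0.325, 0.06], 'ee_rot': [-3.13, -0.681, -1.863], 'force': [0.93, 0.281, 0.131], 'width': 0.087, 'gripper_force': 0.0}
[-0.0013, 0.0012, 0.0188] [-0.15, 0.49, -0.21]
[-0.0015, 0.0011, 0.0188] [-0.15, 0.49, -0.21]
```

>>> {"name": "carry_out", "arguments": {
  "commands": [
    {"dp":[-0.001,0.001,0.0188],"rotation":[-0.15,0.49,-0.21]},
    {"dp":[-0.001,0.001,0.0188],"rotation":[-0.15,0.49,-0.21]},
    {"dp":[0,0,0],"rotation":[0,0,0]}
  ]
}}

```text
t: 4.97
eef_pos: [0.5345, 0.3012, 0.0264]
ee_rot: [3.138, -0.705, -1.854]
force: [0.0, 0.1, -0.4]
width: 0.0874
gripper_force: 0.0
```

Run:
```python
from h import *
s=show(); Rm=rot(s['ee_rot']); print(s['eef_pos']+.006*Rm[:,2],np.degrees(np.arccos(-Rm[2,2])))
Rm=pose(-106.2,40); G=[.5353,.3007,.025]; plan(tcp(G,Rm),Rm,1)
```

```text
{'t': 4.975, 'q': [0.954, 0.806, -0.041, 0.214, -1.406, -1.348], 'eef_pos': [0.534, 0.301, 0.026], 'ee_rot': [3.138, -0.705, -1.854], 'force': [0.05, 0.063, -0.427], 'width': 0.087, 'gripper_force': 0.0}
[0.53337639 0.29747669 0.02178704] 40.415490324144436
[-0.0006, -0.0009, -0.0048] [0.18, -0.42, 0.0]
```

>>> {"name": "carry_out", "arguments": {
  "commands": [
    {"dp":[-0.0005,0,-0.004],"rotation":[0,0,0]},
    {"dp":[0,0,0],"rotation":[0,0,0]}
  ]
}}

```text
t: 5.22
eef_pos: [0.5367, 0.3064, 0.0312]
ee_rot: [3.141, -0.701, -1.855]
force: [-0.8, -0.3, 0.1]
width: 0.0878
gripper_force: 0.0
```

>>> {"name": "carry_out", "arguments": {
  "commands": [
    {"dp":[0,0,0],"rotation":[0,0,0]},
    {"dp":[0,0,0],"rotation":[0,0,0]},
    {"dp":[0,0,0],"rotation":[0,0,0]},
    {"dp":[0,0,0],"rotation":[0,0,0]},
    {"dp":[0,0,0],"rotation":[0,0,0]},
    {"dp":[0,0,0],"rotation":[0,0,0]}
  ],
  "grip": 0.05,
  "force": 30
}}

```text
t: 5.98
eef_pos: [0.5362, 0.3056, 0.0308]
ee_rot: [3.141, -0.702, -1.854]
force: [-0.8, 0.0, 1.4]
width: 0.0639
gripper_force: 30.0
```

Run:
```python
from h import *
s=show(); Rm=rot(s['ee_rot']); print(s['eef_pos']+.006*Rm[:,2],np.degrees(np.arccos(-Rm[2,2])))
```

```text
{'t': 5.975, 'q': [0.955, 0.804, -0.03, 0.213, -1.415, -1.347], 'eef_pos': [0.536, 0.306, 0.031], 'ee_rot': [3.141, -0.702, -1.854], 'force': [-0.842, 0.024, 1.428], 'width': 0.064, 'gripper_force': 30.0}
[0.53512696 0.30190937 0.02617354] 40.206707920377
```

```bash
cat >> h.py <<'E'
u=np.array([.279,.960,0]); Z=np.array([0,0,1.])
def pour(F,al,L=.076,h=.026,az=-106.2,th=40):
    a=np.radians(al); uu=-np.array([np.cos(np.radians(az)),np.sin(np.radians(az)),0])
    d=-np.cos(a)*uu-np.sin(a)*Z; n=np.cos(a)*Z-np.sin(a)*uu
    Rm=pose(az,th-al); return tcp(np.array(F)-L*d+h*n,Rm),Rm
E
python3 - <<'E'
from h import *
s=show(); p0=np.array(s['eef_pos']); R0=rot(s['ee_rot'])
up=plan(p0+[0,0,.075],R0,4); print()
p,Rm=pour([.53,.012,.07],0); m=plan(p,Rm,10,up);print(p)
E
```

```text
{'t': 5.975, 'q': [0.955, 0.804, -0.03, 0.213, -1.415, -1.347], 'eef_pos': [0.536, 0.306, 0.031], 'ee_rot': [3.141, -0.702, -1.854], 'force': [-0.842, 0.024, 1.428], 'width': 0.064, 'gripper_force': 30.0}
[0.0121, 0.0, -0.0143] [0.0, 0.0, 0.0]
[0.0121, 0.0, -0.0143] [0.0, 0.0, 0.0]
[0.0121, 0.0, -0.0143] [0.0, 0.0, 0.0]
[0.0121, 0.0, -0.0143] [0.0, 0.0, 0.0]

[0.0152, -0.0076, 0.0135] [0.01, -0.02, -0.0]
[0.0152, -0.0076, 0.0135] [0.01, -0.02, -0.0]
[0.0152, -0.0076, 0.0135] [0.01, -0.02, -0.0]
[0.0152, -0.0076, 0.0135] [0.01, -0.02, -0.0]
[0.0153, -0.0076, 0.0135] [0.01, -0.02, -0.0]
[0.0153, -0.0076, 0.0135] [0.01, -0.02, -0.0]
[0.0153, -0.0076, 0.0135] [0.01, -0.02, -0.0]
[0.0153, -0.0076, 0.0135] [0.01, -0.02, -0.0]
[0.0153, -0.0076, 0.0135] [0.01, -0.02, -0.0]
[0.0153, -0.0076, 0.0135] [0.01, -0.02, -0.0]
[0.55227932 0.08868591 0.10059627]
```

>>> {"name": "carry_out", "arguments": {
  "commands": [
    {"dp":[0.0061,0,-0.0072],"rotation":[0,0,0]},
    {"dp":[0.0121,0,-0.0143],"rotation":[0,0,0]},
    {"dp":[0.0121,0,-0.0143],"rotation":[0,0,0]},
    {"dp":[0.0121,0,-0.0143],"rotation":[0,0,0]},
    {"dp":[0.006,0,-0.0071],"rotation":[0,0,0]}
  ]
}}

```text
t: 6.6
eef_pos: [0.5367, 0.306, 0.1077]
ee_rot: [-3.141, -0.699, -1.855]
force: [0.3, -0.3, -2.0]
width: 0.0639
gripper_force: 30.0
```

>>> {"name": "carry_out", "arguments": {
  "commands": [
    {"dp":[0.0076,-0.0038,0.0068],"rotation":[0,0,0]},
    {"dp":[0.0152,-0.0076,0.0135],"rotation":[0,0,0]},
    {"dp":[0.0152,-0.0076,0.0135],"rotation":[0,0,0]},
    {"dp":[0.0152,-0.0076,0.0135],"rotation":[0,0,0]},
    {"dp":[0.0152,-0.0076,0.0135],"rotation":[0,0,0]},
    {"dp":[0.0152,-0.0076,0.0135],"rotation":[0,0,0]},
    {"dp":[0.0152,-0.0076,0.0135],"rotation":[0,0,0]},
    {"dp":[0.0152,-0.0076,0.0135],"rotation":[0,0,0]}
  ]
}}

```text
t: 7.6
eef_pos: [0.5483, 0.1418, 0.1018]
ee_rot: [3.141, -0.702, -1.854]
force: [0.6, 0.0, -1.2]
width: 0.064
gripper_force: 30.0
```

>>> {"name": "carry_out", "arguments": {
  "commands": [
    {"dp":[0.0153,-0.0076,0.0135],"rotation":[0,0,0]},
    {"dp":[0.0153,-0.0076,0.0135],"rotation":[0,0,0]},
    {"dp":[0.0077,-0.0038,0.0067],"rotation":[0,0,0]},
    {"dp":[0,0,0],"rotation":[0,0,0]}
  ]
}}

```text
t: 8.1
eef_pos: [0.5522, 0.0881, 0.1009]
ee_rot: [3.141, -0.702, -1.855]
force: [-0.2, 0.4, -0.9]
width: 0.0637
gripper_force: 30.0
```

Run:
```python
from h import *
s=show()
a=None
for F,al,n in (([.53,.012,.068],27,4),([.53,.008,.06],54,4),([.53,.0,.055],90,5)):
    p,Rm=pour(F,al); print(p); a=plan(p,Rm,n,a)
im,d=vision.grab_frame('wrist'); cv2.imwrite('pics/w2.png',im[...,::-1])
im,d=vision.grab_frame('side'); cv2.imwrite('pics/s2.png',im[120:400,180:480,::-1])
```

```text
{'t': 8.1, 'q': [0.725, 0.585, -0.343, 0.365, -1.284, -1.231], 'eef_pos': [0.552, 0.088, 0.101], 'ee_rot': [3.141, -0.702, -1.855], 'force': [-0.183, 0.394, -0.901], 'width': 0.064, 'gripper_force': 29.999}
[0.54597571 0.06698877 0.13151567]
[0.0091, 0.0, -0.0023] [0.03, -6.8, -0.03]
[0.0088, 0.0, -0.0034] [0.03, -6.8, -0.03]
[0.0084, 0.0, -0.0044] [0.03, -6.8, -0.03]
[0.0078, 0.0, -0.0053] [0.03, -6.8, -0.03]
[0.53618961 0.02930479 0.14258948]
[0.0101, -0.0003, -0.0005] [0.0, -6.75, -0.0]
[0.01, -0.0003, -0.0017] [0.0, -6.75, -0.0]
[0.0097, -0.0003, -0.0029] [0.0, -6.75, -0.0]
[0.0093, -0.0003, -0.004] [0.0, -6.75, -0.0]
[ 0.52146391 -0.0293814   0.13485673]
[0.0121, -0.0004, -0.0014] [-0.0, -7.2, -0.0]
[0.0118, -0.0004, -0.0029] [-0.0, -7.2, -0.0]
[0.0114, -0.0004, -0.0044] [-0.0, -7.2, -0.0]
[0.0107, -0.0004, -0.0058] [-0.0, -7.2, -0.0]
[0.0099, -0.0004, -0.0071] [-0.0, -7.2, -0.0]
```

View pics/s2.png

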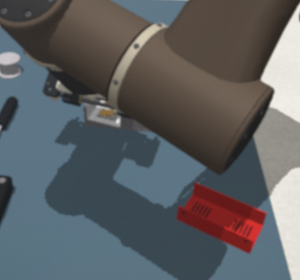

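The arm hides most of the side view, but the cover at crop (105,112) still holds brass spacers over the bin's near edge. Tipping now.

>>> {"name": "carry_out", "arguments": {
  "commands": [
    {"dp":[0.0091,0,-0.0023],"rotation":[0,-6.8,0]},
    {"dp":[0.0088,0,-0.0034],"rotation":[0,-6.8,0]},
    {"dp":[0.0084,0,-0.0044],"rotation":[0,-6.8,0]},
    {"dp":[0.0078,0,-0.0053],"rotation":[0,-6.8,0]},
    {"dp":[0.0101,-0.0003,-0.0005],"rotation":[0,-6.75,0]},
    {"dp":[0.01,-0.0003,-0.0017],"rotation":[0,-6.75,0]},
    {"dp":[0.0097,-0.0003,-0.0029],"rotation":[0,-6.75,0]},
    {"dp":[0.0093,-0.0003,-0.004],"rotation":[0,-6.75,0]}
  ]
}}

```text
t: 9.2
eef_pos: [0.5363, 0.0308, 0.1434]
ee_rot: [-3.141, 0.248, -1.853]
force: [-0.6, -0.6, -1.5]
width: 0.0639
gripper_force: 30.0
```

>>> {"name": "carry_out", "arguments": {
  "commands": [
    {"dp":[0.0121,-0.0004,-0.0014],"rotation":[0,-7.2,0]},
    {"dp":[0.0118,-0.0004,-0.0029],"rotation":[0,-7.2,0]},
    {"dp":[0.0114,-0.0004,-0.0044],"rotation":[0,-7.2,0]},
    {"dp":[0.0107,-0.0004,-0.0058],"rotation":[0,-7.2,0]},
    {"dp":[0.0099,-0.0004,-0.0071],"rotation":[0,-7.2,0]},
    {"dp":[0,0,0],"rotation":[0,0,0]}
  ]
}}

```text
t: 9.95
eef_pos: [0.5207, -0.0308, 0.1328]
ee_rot: [3.134, 0.874, -1.865]
force: [0.6, -0.6, -0.7]
width: 0.0639
gripper_force: 30.0
```

Run:
```python
from h import *
s=show(); Rm=rot(s['ee_rot']); print(Rm[:,2],Rm[:,1])
S=[]
for n in('top','wrist','side'):
    im,d=vision.grab_frame(n); cv2.imwrite(f'pics/{n}3.png',im[...,::-1]); P=cloud(n,d,s)
    for r in vision.trace('spacer0_mid',n):
        m=r['pixels']&(d>0); print(n,round(r['score'],2),np.round(r['position']),m.sum(),np.round(np.median(P[m],0),3))
    S.append(cv2.resize(im[...,::-1],(373,280)))
cv2.imwrite('pics/three.png',np.vstack([np.hstack(S[:2]),np.hstack([S[2],S[2]*0])]))
```

```text
{'t': 9.95, 'q': [-0.364, 0.394, -0.224, -0.939, -1.243, 0.533], 'eef_pos': [0.521, -0.031, 0.133], 'ee_rot': [3.134, 0.874, -1.865], 'force': [0.59, -0.616, -0.722], 'width': 0.064, 'gripper_force': 29.999}
[ 0.2147025   0.73600642 -0.642026  ] [-0.95879895  0.28404179  0.00498429]
wrist 0.68 [ 49. 318.] 1062 [ 0.501 -0.037  0.01 ]
wrist 0.55 [252. 284.] 27360 [ 0.53  -0.006  0.106]
wrist 0.38 [246. 174.] 1295 [0.744 0.23  0.015]
side 0.49 [219. 318.] 68 [ 0.501 -0.033  0.013]
side 0.33 [212. 305.] 23 [ 0.529 -0.045  0.013]
```

View pics/three.png

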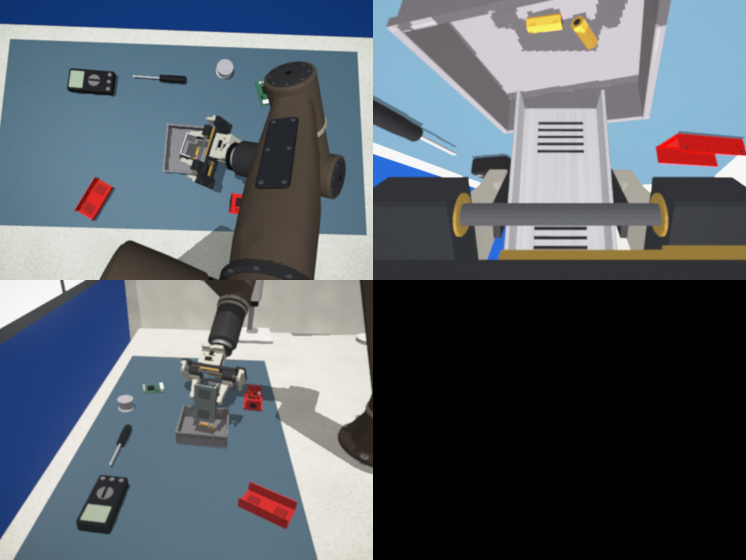

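The wrist view (top right) shows two spacers in the bin at full-frame px (318,49) and beside it, and the cover's inside is empty. The side view hints at the third, behind the cover foot. I'll lift, move to the standing spot and then recheck the bin.

Run:
```python
from h import *
s=show(); p0=np.array(s['eef_pos']); R0=pose(-106.2,-50)
a=plan(p0+[0,0,.05],R0,3);print()
p,Rm=pour([.53,.19,.02],90); print(p); q=p.copy(); q[2]=a[0][2]; b=plan(q,Rm,8,a); print(); plan(p,Rm,3,b)
```

```text
{'t': 10.25, 'q': [-0.356, 0.388, -0.224, -0.939, -1.241, 0.531], 'eef_pos': [0.521, -0.027, 0.136], 'ee_rot': [-3.14, 0.872, -1.852], 'force': [0.321, -0.483, -0.734], 'width': 0.064, 'gripper_force': 29.999}
[-0.0128, -0.0, -0.0107] [0.0, -0.02, 0.02]
[-0.0128, -0.0, -0.0107] [0.0, -0.02, 0.02]
[-0.0128, -0.0, -0.0107] [0.0, -0.02, 0.02]

[0.52146391 0.1606186  0.09985673]
[-0.0145, 0.0065, 0.0173] [0.0, 0.0, 0.0]
[-0.0145, 0.0065, 0.0173] [0.0, 0.0, 0.0]
[-0.0145, 0.0065, 0.0173] [0.0, 0.0, 0.0]
[-0.0145, 0.0065, 0.0173] [0.0, 0.0, 0.0]
[-0.0145, 0.0065, 0.0173] [0.0, 0.0, 0.0]
[-0.0145, 0.0065, 0.0173] [0.0, 0.0, 0.0]
[-0.0145, 0.0065, 0.0173] [0.0, 0.0, 0.0]
[-0.0145, 0.0065, 0.0173] [0.0, 0.0, 0.0]

[0.0219, 0.0, 0.0184] [0.0, 0.0, 0.0]
[0.0219, 0.0, 0.0184] [0.0, 0.0, 0.0]
[0.0219, 0.0, 0.0184] [0.0, 0.0, 0.0]
```

>>> {"name": "carry_out", "arguments": {
  "commands": [
    {"dp":[-0.0128,0,-0.0107],"rotation":[0,0,0]},
    {"dp":[-0.0128,0,-0.0107],"rotation":[0,0,0]},
    {"dp":[-0.0128,0,-0.0107],"rotation":[0,0,0]}
  ]
}}

```text
t: 10.62
eef_pos: [0.5215, -0.0282, 0.187]
ee_rot: [-3.14, 0.872, -1.853]
force: [0.2, -0.4, -1.4]
width: 0.0639
gripper_force: 30.0
```

>>> {"name": "carry_out", "arguments": {
  "commands": [
    {"dp":[-0.0145,0.0065,0.0173],"rotation":[0,0,0]},
    {"dp":[-0.0145,0.0065,0.0173],"rotation":[0,0,0]},
    {"dp":[-0.0145,0.0065,0.0173],"rotation":[0,0,0]},
    {"dp":[-0.0145,0.0065,0.0173],"rotation":[0,0,0]},
    {"dp":[-0.0145,0.0065,0.0173],"rotation":[0,0,0]},
    {"dp":[-0.0145,0.0065,0.0173],"rotation":[0,0,0]},
    {"dp":[-0.0145,0.0065,0.0173],"rotation":[0,0,0]},
    {"dp":[-0.0145,0.0065,0.0173],"rotation":[0,0,0]}
  ]
}}

```text
t: 11.62
eef_pos: [0.5221, 0.1604, 0.1863]
ee_rot: [-3.141, 0.873, -1.854]
force: [0.4, 0.8, -0.8]
width: 0.0637
gripper_force: 30.0
```

>>> {"name": "carry_out", "arguments": {
  "commands": [
    {"dp":[0.0219,0,0.0184],"rotation":[0,0,0]},
    {"dp":[0.0219,0,0.0184],"rotation":[0,0,0]},
    {"dp":[0.0219,0,0.0184],"rotation":[0,0,0]},
    {"dp":[0,0,0],"rotation":[0,0,0]},
    {"dp":[0,0,0],"rotation":[0,0,0]}
  ]
}}

```text
t: 12.25
eef_pos: [0.5227, 0.1595, 0.1005]
ee_rot: [-3.141, 0.873, -1.855]
force: [0.1, -0.3, -0.1]
width: 0.0639
gripper_force: 30.0
```

Run:
```python
from h import *
s=show(); p,Rm=pour([.53,.19,.004],90); plan(p,Rm,2)
for n in('top','side'):
    im,d=vision.grab_frame(n); P=cloud(n,d,s)
    for r in vision.trace('spacer0_mid',n):
        m=r['pixels']&(d>0); print(n,round(r['score'],2),np.round(r['position']),m.sum(),np.round(np.median(P[m],0),3))
    if n=='top': a=cv2.resize(im[170:270,230:340,::-1],(440,400))
    else:
        # cover panel normal
        m=(P[...,2]>.03)&(P[...,2]<.12)&(abs(P[...,0]-.53)<.03)&(P[...,1]>.15)&(P[...,1]<.25)&(d>0); q=P[m]; c=np.median(q,0)
        for _ in range(3): 
            w,v=np.linalg.eigh(np.cov((q-q.mean(0)).T)); nn=v[:,0]; q=q[abs((q-np.median(q,0))@nn)<.004]
        print(len(q),q.mean(0),nn, q[:,2].min())
        b=cv2.resize(im[120:320,230:400,::-1],(340,400))
cv2.imwrite('pics/s4.png',np.hstack([a,b]))
```

```text
{'t': 12.25, 'q': [-0.036, 0.362, -0.353, -1.118, -0.972, 0.483], 'eef_pos': [0.523, 0.16, 0.1], 'ee_rot': [-3.141, 0.873, -1.855], 'force': [0.098, -0.267, -0.061], 'width': 0.064, 'gripper_force': 29.999}
[0.0061, 0.0007, 0.0056] [-0.05, 0.01, -0.02]
[0.0061, 0.0007, 0.0056] [-0.05, 0.01, -0.02]
top 0.6 [136. 403.] 937 [ 0.736 -0.279  0.006]
1461 [0.52968434 0.18843402 0.07659552] [0.28026485 0.9599114  0.00466062] 0.030151455528308668
```

View pics/s4.png

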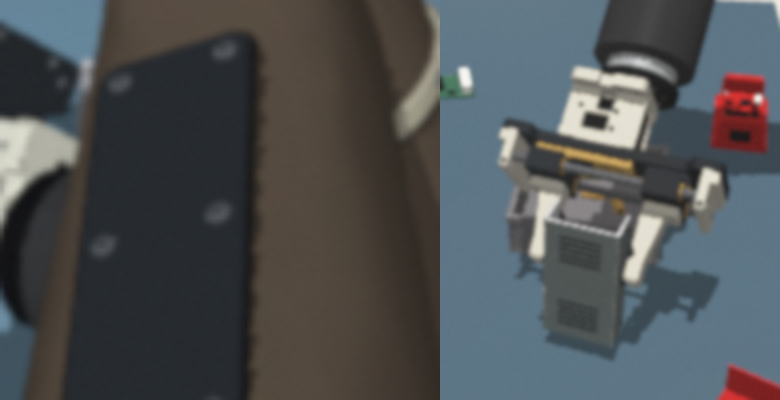

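The cover hangs vertical (side view, panel normal 0.3° off level). Lowering it gently to stand.

>>> {"name": "carry_out", "arguments": {
  "commands": [
    {"dp":[0.0061,0.0007,0.0051],"rotation":[0,0,0]},
    {"dp":[0.0038,0,0.0032],"rotation":[0,0,0]},
    {"dp":[0,0,0],"rotation":[0,0,0]},
    {"dp":[0.0015,0,0.0013],"rotation":[0,0,0]},
    {"dp":[0.0015,0,0.0013],"rotation":[0,0,0]},
    {"dp":[0,0,0],"rotation":[0,0,0]}
  ]
}}

```text
t: 13.2
eef_pos: [0.5212, 0.1599, 0.082]
ee_rot: [3.14, 0.873, -1.856]
force: [0.1, -0.6, -0.5]
width: 0.0636
gripper_force: 30.0
```

>>> {"name": "carry_out", "arguments": {
  "commands": [
    {"dp":[0.0008,0,0.0006],"rotation":[0,0,0]},
    {"dp":[0.0008,0,0.0006],"rotation":[0,0,0]}
  ]
}}

```text
t: 13.45
eef_pos: [0.5213, 0.1597, 0.0802]
ee_rot: [3.141, 0.873, -1.856]
force: [-0.5, 0.4, -1.7]
width: 0.0639
gripper_force: 30.0
```

Run:
```python
from h import *
show()
```

```text
{'t': 13.45, 'q': [-0.045, 0.399, -0.361, -1.142, -0.959, 0.535], 'eef_pos': [0.521, 0.16, 0.08], 'ee_rot': [3.141, 0.873, -1.856], 'force': [-0.484, 0.379, -1.699], 'width': 0.064, 'gripper_force': 29.999}
```

>>> {"name": "carry_out", "arguments": {
  "commands": [
    {"dp":[0.0008,0,0.0006],"rotation":[0,0,0]},
    {"dp":[0,0,0],"rotation":[0,0,0]}
  ]
}}

```text
t: 13.7
eef_pos: [0.5213, 0.1598, 0.0798]
ee_rot: [3.141, 0.874, -1.855]
force: [-2.5, -1.4, 5.1]
width: 0.064
gripper_force: 30.0
```

>>> {"name": "carry_out", "arguments": {
  "commands": [
    {"dp":[0.0006,0,0.0005],"rotation":[0,0,0]},
    {"dp":[0,0,0],"rotation":[0,0,0]}
  ]
}}

```text
t: 13.95
eef_pos: [0.5213, 0.1599, 0.0798]
ee_rot: [-3.141, 0.874, -1.854]
force: [-4.5, -3.8, 11.4]
width: 0.0636
gripper_force: 30.0
```

>>> {"name": "carry_out", "arguments": {
  "commands": [
    {"dp":[-0.0008,0,-0.0007],"rotation":[0,0,0]},
    {"dp":[0,0,0],"rotation":[0,0,0]}
  ]
}}

```text
t: 14.2
eef_pos: [0.5214, 0.1598, 0.0798]
ee_rot: [3.141, 0.873, -1.855]
force: [-1.9, -1.1, 4.9]
width: 0.0635
gripper_force: 30.0
```

>>> {"name": "carry_out", "arguments": {
  "commands": [
    {"dp":[0,0,0],"rotation":[0,0,0]},
    {"dp":[0,0,0],"rotation":[0,0,0]},
    {"dp":[0,0,0],"rotation":[0,0,0]},
    {"dp":[0,0,0],"rotation":[0,0,0]}
  ],
  "grip": 0.0876
}}

```text
t: 14.7
eef_pos: [0.5212, 0.1597, 0.0793]
ee_rot: [3.14, 0.872, -1.856]
force: [0.1, 0.0, -0.1]
width: 0.0866
gripper_force: 0.0
```

>>> {"name": "carry_out", "arguments": {
  "commands": [
    {"dp":[0,0,-0.01],"rotation":[0,0,0]},
    {"dp":[0,0,-0.02],"rotation":[0,0,0]},
    {"dp":[0,0,-0.03],"rotation":[0,0,0]},
    {"dp":[0,0,-0.04],"rotation":[0,0,0]},
    {"dp":[0,0,-0.05],"rotation":[0,0,0]},
    {"dp":[0,0,0],"rotation":[0,0,0]}
  ]
}}

```text
t: 15.45
eef_pos: [0.4896, 0.0462, 0.179]
ee_rot: [-3.134, 0.871, -1.851]
force: [-0.5, 0.4, -0.2]
width: 0.0874
gripper_force: 0.0
```

```bash
cat >> h.py <<'E'
def standing():
    im,d=vision.grab_frame('side'); P=cloud('side',d)
    m=(P[...,2]>.02)&(P[...,2]<.13)&(abs(P[...,0]-.53)<.06)&(P[...,1]>.15)&(P[...,1]<.25)&(d>0); q=P[m]
    for _ in range(4):
        w,v=np.linalg.eigh(np.cov((q-q.mean(0)).T)); nn=v[:,0]*np.sign(v[1,0]); q=q[abs((q-np.median(q,0))@nn)<.004]
    print(len(q),q.mean(0).round(4),nn.round(4),np.percentile(q,[1,99],axis=0).round(4).tolist(),'az',np.degrees(np.arctan2(nn[1],nn[0])))
    t=np.array([-nn[1],nn[0],0]); t/=np.linalg.norm(t); e=q@t; lo,hi=np.percentile(e,[1,99]); n2=np.array([nn[0],nn[1],0]); mid=t*(lo+hi)/2+n2*(q.mean(0)@n2); print('panel centre',mid.round(4),'width',hi-lo)
    return im,P,d
E
python3 - <<'E'
from h import *
s=show(); standing()
E
```

```text
{'t': 15.45, 'q': [-0.239, 0.233, -0.319, -0.967, -1.19, 0.421], 'eef_pos': [0.49, 0.046, 0.179], 'ee_rot': [-3.134, 0.871, -1.851], 'force': [-0.484, 0.361, -0.245], 'width': 0.087, 'gripper_force': 0.0}
1570 [0.5306 0.1877 0.0714] [0.2711 0.9626 0.0035] [[0.4984, 0.1786, 0.0211], [0.5594, 0.1967, 0.1214]] az 74.27283089316055
panel centre [0.5292 0.1881 0.    ] width 0.06310525118820182
```

Run:
```python
from h import *
a=plan(np.array([.51,.10,.31]),pose(-106,-10),6); print()
Rm=pose(-106,45); G=np.array([.5270,.1804,.080]); a=plan(tcp(G,Rm)-.12*Rm[:,2]+[0,0,.03],Rm,8,a); print(a)
im,d=vision.grab_frame('top'); P=cloud('top',d)
for r in vision.trace('spacer0_mid','top'):
    m=r['pixels']&(d>0); print(round(r['score'],2),np.round(r['position']),m.sum(),np.round(np.median(P[m],0),3))
```

```text
[-0.0229, -0.0009, -0.007] [-0.06, 6.66, -0.05]
[-0.0219, -0.0009, -0.0096] [-0.06, 6.66, -0.05]
[-0.0207, -0.0009, -0.0121] [-0.06, 6.66, -0.05]
[-0.0191, -0.0009, -0.0144] [-0.06, 6.66, -0.05]
[-0.0173, -0.0009, -0.0165] [-0.06, 6.66, -0.05]
[-0.0153, -0.0009, -0.0184] [-0.06, 6.66, -0.05]

[-0.0187, 0.0007, 0.0174] [0.0, 6.87, 0.0]
[-0.0206, 0.0007, 0.015] [0.0, 6.87, 0.0]
[-0.0222, 0.0007, 0.0124] [0.0, 6.87, 0.0]
[-0.0236, 0.0007, 0.0097] [0.0, 6.87, 0.0]
[-0.0246, 0.0007, 0.0068] [0.0, 6.87, 0.0]
[-0.0252, 0.0007, 0.0038] [0.0, 6.87, 0.0]
[-0.0255, 0.0007, 0.0008] [0.0, 6.87, 0.0]
[-0.0254, 0.0007, -0.0023] [0.0, 6.87, 0.0]
(array([0.55155804, 0.26604405, 0.19909545]), array([[-0.19490504, -0.9612617 , -0.19490504],
       [-0.67971466,  0.27563736, -0.67971466],
       [ 0.70710678,  0.        , -0.70710678]]))
```

>>> {"name": "carry_out", "arguments": {
  "commands": [
    {"dp":[-0.0229,-0.0009,-0.007],"rotation":[0,6.66,0]},
    {"dp":[-0.0219,-0.0009,-0.0096],"rotation":[0,6.66,0]},
    {"dp":[-0.0207,-0.0009,-0.0121],"rotation":[0,6.66,0]},
    {"dp":[-0.0191,-0.0009,-0.0144],"rotation":[0,6.66,0]},
    {"dp":[-0.0173,-0.0009,-0.0165],"rotation":[0,6.66,0]},
    {"dp":[-0.0153,-0.0009,-0.0184],"rotation":[0,6.66,0]}
  ]
}}

```text
t: 16.35
eef_pos: [0.5096, 0.1028, 0.3085]
ee_rot: [3.141, 0.171, -1.854]
force: [-0.1, -0.5, -0.3]
width: 0.0876
gripper_force: 0.0
```

>>> {"name": "carry_out", "arguments": {
  "commands": [
    {"dp":[-0.0187,0.0007,0.0174],"rotation":[0,6.87,0]},
    {"dp":[-0.0206,0.0007,0.015],"rotation":[0,6.87,0]},
    {"dp":[-0.0222,0.0007,0.0124],"rotation":[0,6.87,0]},
    {"dp":[-0.0236,0.0007,0.0097],"rotation":[0,6.87,0]},
    {"dp":[-0.0246,0.0007,0.0068],"rotation":[0,6.87,0]},
    {"dp":[-0.0252,0.0007,0.0038],"rotation":[0,6.87,0]},
    {"dp":[-0.0255,0.0007,0.0008],"rotation":[0,6.87,0]},
    {"dp":[-0.0254,0.0007,-0.0023],"rotation":[0,6.87,0]}
  ]
}}

```text
t: 17.35
eef_pos: [0.5523, 0.2691, 0.1959]
ee_rot: [3.14, -0.789, -1.853]
force: [0.3, -0.8, 0.2]
width: 0.0876
gripper_force: 0.0
```

Run:
```python
from h import *
S=[]
s=show()
for n in('top','wrist'):
    im,d=vision.grab_frame(n); P=cloud(n,d,s)
    for r in vision.trace('spacer0_mid',n):
        m=r['pixels']&(d>0); print(n,round(r['score'],2),np.round(r['position']),m.sum(),np.round(np.median(P[m],0),3))
    S.append(im[...,::-1])
a=cv2.resize(S[0][170:270,230:340],(440,400),interpolation=cv2.INTER_CUBIC); b=cv2.resize(S[1],(360,270)); b=np.vstack([b,np.zeros((130,360,3),np.uint8)])
cv2.imwrite('pics/s5.png',np.hstack([a,b]))
Rm=pose(-106,45); G=np.array([.5270,.1804,.080]); a=plan(tcp(G,Rm)-.06*Rm[:,2],Rm,4); print();plan(tcp(G,Rm),Rm,3,a)
```

```text
{'t': 17.35, 'q': [0.918, 0.672, 0.062, 0.261, -1.711, -1.267], 'eef_pos': [0.552, 0.269, 0.196], 'ee_rot': [3.14, -0.789, -1.853], 'force': [0.321, -0.753, 0.215], 'width': 0.088, 'gripper_force': 0.0}
top 0.29 [227. 298.] 78 [ 0.525 -0.049  0.013]
wrist 0.54 [ 88. 250.] 216 [ 0.505 -0.028  0.016]
[-0.004, -0.0002, 0.0198] [0.07, -0.05, -0.0]
[-0.004, -0.0001, 0.0198] [0.07, -0.05, -0.0]
[-0.004, -0.0001, 0.0198] [0.07, -0.05, -0.0]
[-0.004, -0.0001, 0.0198] [0.07, -0.05, -0.0]

[0.0, -0.0, 0.02] [0.0, 0.0, 0.0]
[0.0, -0.0, 0.02] [0.0, 0.0, 0.0]
[0.0, -0.0, 0.02] [0.0, 0.0, 0.0]
```

View pics/s5.png

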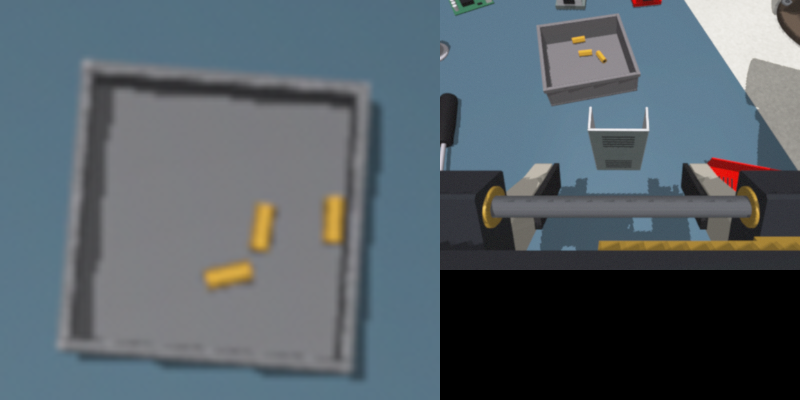

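All three spacers lie in the bin (top crop at (262,227), (228,274) and (333,219)). The wrist view shows the cover standing, centred between the fingers. Approaching.

>>> {"name": "carry_out", "arguments": {
  "commands": [
    {"dp":[-0.004,0,0.0198],"rotation":[0,0,0]},
    {"dp":[-0.004,0,0.0198],"rotation":[0,0,0]},
    {"dp":[-0.004,0,0.0198],"rotation":[0,0,0]},
    {"dp":[-0.004,0,0.0198],"rotation":[0,0,0]},
    {"dp":[0,0,0],"rotation":[0,0,0]},
    {"dp":[0,0,0],"rotation":[0,0,0]}
  ]
}}

```text
t: 18.3
eef_pos: [0.5407, 0.2253, 0.1316]
ee_rot: [-3.141, -0.781, -1.856]
force: [0.3, 0.4, 1.0]
width: 0.0875
gripper_force: 0.0
```

Run:
```python
from h import *
s=show(); Rm=rot(s['ee_rot'])
im,d=vision.grab_frame('wrist'); P=cloud('wrist',d,s)
m=(d>0)&(P[...,2]>.085)&(P[...,2]<.117)&(np.hypot(P[...,0]-.528,P[...,1]-.18)<.05)
q=P[m]; print(len(q),'tool-y of cover',np.percentile((q-s['eef_pos'])@Rm[:,1],[1,50,99]).round(4)); r=cv2.minAreaRect((q[:,:2]*1000).astype(np.float32)); print(r)
Rm=pose(-106,45); G=np.array([.5270,.1804,.080]); plan(tcp(G,Rm),Rm,4)
```

```text
{'t': 18.3, 'q': [0.893, 0.675, -0.098, 0.274, -1.541, -1.293], 'eef_pos': [0.541, 0.225, 0.132], 'ee_rot': [-3.141, -0.781, -1.856], 'force': [0.315, 0.377, 0.969], 'width': 0.088, 'gripper_force': 0.0}
3479 tool-y of cover [-0.032  -0.001   0.0302]
((519.5089111328125, 178.67474365234375), (41.508567810058594, 80.7527847290039), 62.97348403930664)
[-0.0007, 0.0002, 0.0159] [0.04, 0.06, -0.06]
[-0.0007, 0.0002, 0.0159] [0.04, 0.06, -0.06]
[-0.0007, 0.0002, 0.0159] [0.04, 0.06, -0.06]
[-0.0007, 0.0002, 0.0159] [0.04, 0.06, -0.06]
```

>>> {"name": "carry_out", "arguments": {
  "commands": [
    {"dp":[-0.0007,-0.0003,0.0159],"rotation":[0,0,0]},
    {"dp":[-0.0007,-0.0003,0.0159],"rotation":[0,0,0]},
    {"dp":[-0.0007,0,0.0159],"rotation":[0,0,0]},
    {"dp":[-0.0007,0,0.0159],"rotation":[0,0,0]},
    {"dp":[0,0,0],"rotation":[0,0,0]}
  ]
}}

```text
t: 18.98
eef_pos: [0.5279, 0.1821, 0.0819]
ee_rot: [3.139, -0.786, -1.854]
force: [0.6, 0.5, -0.3]
width: 0.0879
gripper_force: 0.0
```

>>> {"name": "carry_out", "arguments": {
  "commands": [
    {"dp":[0,0,0],"rotation":[0,0,0]},
    {"dp":[0,0,0],"rotation":[0,0,0]},
    {"dp":[0,0,0],"rotation":[0,0,0]},
    {"dp":[0,0,0],"rotation":[0,0,0]},
    {"dp":[0,0,0],"rotation":[0,0,0]},
    {"dp":[0,0,0],"rotation":[0,0,0]}
  ],
  "grip": 0.05,
  "force": 30
}}

```text
t: 19.73
eef_pos: [0.5288, 0.1838, 0.083]
ee_rot: [3.141, -0.784, -1.854]
force: [-0.5, 2.6, 2.6]
width: 0.0637
gripper_force: 30.0
```

Run:
```python
from h import *
s=show(); Rm=rot(s['ee_rot']); print('G',s['eef_pos']+.006*Rm[:,2],Rm[:,2]); standing()
```

```text
{'t': 19.725, 'q': [0.868, 0.685, -0.223, 0.295, -1.408, -1.314], 'eef_pos': [0.529, 0.184, 0.083], 'ee_rot': [3.141, -0.784, -1.854], 'force': [-0.545, 2.607, 2.606], 'width': 0.064, 'gripper_force': 29.999}
G [0.52762575 0.17976239 0.07878409] [-0.19807058 -0.67746791 -0.70838216]h.py:42: RuntimeWarning: Mean of empty slice.
  w,v=np.linalg.eigh(np.cov((q-q.mean(0)).T)); nn=v[:,0]*np.sign(v[1,0]); q=q[abs((q-np.median(q,0))@nn)<.004]
  ret = um.true_divide(
  avg = a.mean(axis, **keepdims_kw)
h.py:42: RuntimeWarning: Degrees of freedom <= 0 for slice
  w,v=np.linalg.eigh(np.cov((q-q.mean(0)).T)); nn=v[:,0]*np.sign(v[1,0]); q=q[abs((q-np.median(q,0))@nn)<.004]
  c *= np.true_divide(1, fact)
  c *= np.true_divide(1, fact)
Traceback (most recent call last):
  File "h.py", line 42, in standing
    w,v=np.linalg.eigh(np.cov((q-q.mean(0)).T)); nn=v[:,0]*np.sign(v[1,0]); q=q[abs((q-np.median(q,0))@nn)<.004]
        ~~~~~~~~~~~~~~^^^^^^^^^^^^^^^^^^^^^^^^^
numpy.linalg.LinAlgError: Eigenvalues did not converge
```

Run:
```python
from h import *
s=readout.get_state(); p0=np.array(s['eef_pos']); R0=rot(s['ee_rot']); G0=p0+.006*R0[:,2]
a=plan(p0+[0,0,.08],R0,3);print()
Rm=pose(-106.2,-45); a=plan(tcp([.52,.12,.20],Rm),Rm,12,a);print()
g=np.array([.5072,-.2685,.0361+.07]); print(tcp(g,Rm)); a=plan(tcp(g,Rm),Rm,14,a)
for n in('top',):
    im,d=vision.grab_frame(n); P=cloud(n,d)
    for lo in(.037,.04): print(rect(P,(.511,-.248),.085,lo,.055,d>0))
    m=(d>0)&(P[...,2]>.04)&(P[...,2]<.055)&(np.hypot(P[...,0]-.511,P[...,1]+.248)<.085)
    uu=np.array([np.cos(np.radians(73.8)),np.sin(np.radians(73.8))]); v=np.array([-uu[1],uu[0]]); q=P[m][:,:2]
    e=q@uu; f=q@v; mid=np.median([e.min(),e.max()]); print(np.histogram(e-mid,12),)
    for k in(e<mid,e>mid): print('end',k.sum(),'along',np.percentile(e[k],[3,50,97]).round(4),'across',np.percentile(f[k],[2,98]).round(4))
    print('seatguess',np.array([.5124,-.2504])@uu,np.array([.5124,-.2504])@v)
```

```text
[0.0188, 0.0, -0.0189] [0.0, 0.0, 0.0]
[0.0188, 0.0, -0.0189] [0.0, 0.0, 0.0]
[0.0188, 0.0, -0.0189] [0.0, 0.0, 0.0]

[0.0064, -0.0008, 0.0016] [0.0, -7.49, -0.01]
[0.0066, -0.0008, 0.0007] [0.0, -7.49, -0.01]
[0.0066, -0.0008, -0.0002] [0.0, -7.49, -0.01]
[0.0065, -0.0008, -0.001] [0.0, -7.49, -0.01]
[0.0064, -0.0008, -0.0019] [0.0, -7.49, -0.01]
[0.0061, -0.0008, -0.0027] [0.0, -7.49, -0.01]
[0.0057, -0.0008, -0.0034] [0.0, -7.49, -0.01]
[0.0052, -0.0008, -0.0041] [0.0, -7.49, -0.01]
[0.0046, -0.0008, -0.0048] [0.0, -7.49, -0.01]
[0.0039, -0.0008, -0.0053] [0.0, -7.49, -0.01]
[0.0032, -0.0008, -0.0058] [0.0, -7.49, -0.01]
[0.0024, -0.0008, -0.0062] [0.0, -7.49, -0.01]

[ 0.50601634 -0.27257418  0.11034264]
[0.0238, -0.0069, -0.0143] [0.0, 0.0, 0.0]
[0.0238, -0.0069, -0.0143] [0.0, 0.0, 0.0]
[0.0238, -0.0069, -0.0143] [0.0, 0.0, 0.0]
[0.0238, -0.0069, -0.0143] [0.0, 0.0, 0.0]
[0.0238, -0.0069, -0.0143] [0.0, 0.0, 0.0]
[0.0238, -0.0069, -0.0143] [0.0, 0.0, 0.0]
[0.0238, -0.0069, -0.0143] [0.0, 0.0, 0.0]
[0.0238, -0.0069, -0.0143] [0.0, 0.0, 0.0]
[0.0238, -0.0069, -0.0143] [0.0, 0.0, 0.0]
[0.0238, -0.0069, -0.0143] [0.0, 0.0, 0.0]
[0.0238, -0.0069, -0.0143] [0.0, 0.0, 0.0]
[0.0238, -0.0069, -0.0143] [0.0, 0.0, 0.0]
[0.0238, -0.0069, -0.0143] [0.0, 0.0, 0.0]
[0.0238, -0.0069, -0.0143] [0.0, 0.0, 0.0]
(np.int64(292), array([ 511.7, -251.2]), array([123.4,  49.5]), 73.5)
(np.int64(237), array([ 512.4, -248.1]), array([116.6,  45.6]), 74.1)
(array([90, 28,  0,  0,  0,  0,  0,  0,  0,  0, 28, 91]), array([-0.05835318, -0.04862765, -0.03890212, -0.02917659, -0.01945106,
       -0.00972553,  0.        ,  0.00972553,  0.01945106,  0.02917659,
        0.03890212,  0.04862765,  0.05835318]))
end 118 along [-0.153  -0.1472 -0.1414] across [-0.5834 -0.5403]
end 119 along [-0.0488 -0.0432 -0.0371] across [-0.5834 -0.5412]
seatguess -0.09750249615900548 -0.5619138574930886
```

>>> {"name": "carry_out", "arguments": {
  "commands": [
    {"dp":[0.0094,0,-0.0095],"rotation":[0,0,0]},
    {"dp":[0.0188,0,-0.0189],"rotation":[0,0,0]},
    {"dp":[0.0188,0,-0.0189],"rotation":[0,0,0]},
    {"dp":[0.0094,0,-0.0094],"rotation":[0,0,0]}
  ]
}}

```text
t: 20.32
eef_pos: [0.529, 0.1837, 0.1644]
ee_rot: [-3.142, -0.782, -1.856]
force: [-0.3, 0.1, -1.8]
width: 0.0639
gripper_force: 30.0
```

>>> {"name": "carry_out", "arguments": {
  "commands": [
    {"dp":[0.0064,-0.0008,0.0016],"rotation":[0,-7.5,0]},
    {"dp":[0.0066,-0.0008,0.0007],"rotation":[0,-7.5,0]},
    {"dp":[0.0066,-0.0008,-0.0002],"rotation":[0,-7.5,0]},
    {"dp":[0.0065,-0.0008,-0.001],"rotation":[0,-7.5,0]},
    {"dp":[0.0064,-0.0008,-0.0019],"rotation":[0,-7.5,0]},
    {"dp":[0.0061,-0.0008,-0.0027],"rotation":[0,-7.5,0]},
    {"dp":[0.0057,-0.0008,-0.0034],"rotation":[0,-7.5,0]},
    {"dp":[0.0052,-0.0008,-0.0041],"rotation":[0,-7.5,0]}
  ]
}}

```text
t: 21.32
eef_pos: [0.5215, 0.1379, 0.1906]
ee_rot: [3.141, 0.267, -1.855]
force: [-0.8, -0.8, -1.6]
width: 0.0637
gripper_force: 30.0
```

>>> {"name": "carry_out", "arguments": {
  "commands": [
    {"dp":[0.0046,-0.0008,-0.0048],"rotation":[0,-7.5,0]},
    {"dp":[0.0039,-0.0008,-0.0053],"rotation":[0,-7.5,0]},
    {"dp":[0.0032,-0.0008,-0.0058],"rotation":[0,-7.5,0]},
    {"dp":[0.0024,-0.0008,-0.0062],"rotation":[0,-7.5,0]},
    {"dp":[0,0,0],"rotation":[0,0,0]}
  ]
}}

```text
t: 21.95
eef_pos: [0.5187, 0.1126, 0.2026]
ee_rot: [3.136, 0.787, -1.865]
force: [-0.0, 0.1, -0.9]
width: 0.0644
gripper_force: 30.0
```

Run:
```python
from h import *
s=show()
Rm=pose(-106.1,-45); g=np.array([.5072,-.2662,.0361+.07]); a=plan(tcp(g,Rm),Rm,14)
```

```text
{'t': 21.95, 'q': [-0.016, 0.169, -0.291, -0.894, -1.066, 0.161], 'eef_pos': [0.519, 0.113, 0.203], 'ee_rot': [3.136, 0.787, -1.865], 'force': [-0.043, 0.072, -0.91], 'width': 0.064, 'gripper_force': 29.998}
[0.0233, -0.007, -0.0141] [-0.02, 0.01, -0.04]
[0.0233, -0.007, -0.0141] [-0.02, 0.01, -0.04]
[0.0233, -0.0069, -0.0141] [-0.02, 0.01, -0.04]
[0.0234, -0.0069, -0.0141] [-0.02, 0.01, -0.04]
[0.0234, -0.0069, -0.0141] [-0.02, 0.01, -0.04]
[0.0234, -0.0069, -0.0141] [-0.02, 0.01, -0.04]
[0.0234, -0.0069, -0.0141] [-0.02, 0.01, -0.04]
[0.0234, -0.0068, -0.0141] [-0.02, 0.01, -0.04]
[0.0234, -0.0068, -0.0141] [-0.02, 0.01, -0.04]
[0.0234, -0.0068, -0.0141] [-0.02, 0.01, -0.04]
[0.0234, -0.0068, -0.0141] [-0.02, 0.01, -0.04]
[0.0234, -0.0068, -0.0141] [-0.02, 0.01, -0.04]
[0.0234, -0.0068, -0.0141] [-0.02, 0.01, -0.04]
[0.0234, -0.0067, -0.0141] [-0.02, 0.01, -0.04]
```

>>> {"name": "carry_out", "arguments": {
  "commands": [
    {"dp":[0.0234,-0.0069,-0.0141],"rotation":[0,0,0]},
    {"dp":[0.0234,-0.0069,-0.0141],"rotation":[0,0,0]},
    {"dp":[0.0234,-0.0069,-0.0141],"rotation":[0,0,0]},
    {"dp":[0.0234,-0.0069,-0.0141],"rotation":[0,0,0]},
    {"dp":[0.0234,-0.0069,-0.0141],"rotation":[0,0,0]},
    {"dp":[0.0234,-0.0069,-0.0141],"rotation":[0,0,0]},
    {"dp":[0.0234,-0.0069,-0.0141],"rotation":[0,0,0]}
  ]
}}

```text
t: 22.82
eef_pos: [0.5131, -0.0761, 0.1573]
ee_rot: [3.139, 0.784, -1.855]
force: [1.0, 0.0, -1.4]
width: 0.0635
gripper_force: 30.0
```

>>> {"name": "carry_out", "arguments": {
  "commands": [
    {"dp":[0.0234,-0.0068,-0.0141],"rotation":[0,0,0]},
    {"dp":[0.0234,-0.0068,-0.0141],"rotation":[0,0,0]},
    {"dp":[0.0234,-0.0068,-0.0141],"rotation":[0,0,0]},
    {"dp":[0.0234,-0.0068,-0.0141],"rotation":[0,0,0]},
    {"dp":[0.0234,-0.0068,-0.0141],"rotation":[0,0,0]},
    {"dp":[0.0234,-0.0068,-0.0141],"rotation":[0,0,0]},
    {"dp":[0.0234,-0.0068,-0.0141],"rotation":[0,0,0]},
    {"dp":[0,0,0],"rotation":[0,0,0]}
  ]
}}

```text
t: 23.82
eef_pos: [0.5064, -0.2696, 0.1099]
ee_rot: [3.138, 0.786, -1.859]
force: [-0.2, 0.9, -0.5]
width: 0.0639
gripper_force: 30.0
```

Run:
```python
from h import *
show(); S=[]
uu=np.array([np.cos(np.radians(73.9)),np.sin(np.radians(73.9))]); v=np.array([-uu[1],uu[0]])
for n in('wrist','top','side'):
    s=readout.get_state(); im,d=vision.grab_frame(n); P=cloud(n,d,s); S.append(im[...,::-1])
    for l,lo,hi in(('cover_mid',.05,.2),('instrument',.0,.046)):
        for r in vision.trace(l,n)[:3]:
            m=r['pixels']&(d>0)&(np.hypot(P[...,0]-.512,P[...,1]+.25)<.1)&(P[...,2]>lo)&(P[...,2]<hi)
            if m.sum()<60: continue
            q=P[m]; a=q[:,:2]-[.5124,-.2481]; print(n,l,round(r['score'],2),m.sum(),'along',np.percentile(a@uu,[2,98]).round(4),'across',np.percentile(a@v,[2,98]).round(4),'z',np.percentile(q[:,2],[2,50,98]).round(4))
            if l=='cover_mid':
                t=q[abs(q[:,2]-np.median(q[:,2]))<.006]; w,vv=np.linalg.eigh(np.cov(t.T)); print('  normal',vv[:,0].round(3),rect(P,(.5124,-.248),.1,.05,.2,m))
np.save('w.npy',0)
cv2.imwrite('pics/s6.png',np.hstack([cv2.resize(S[0],(480,360)),cv2.resize(S[2][100:240,250:370],(309,360))]))
Rm=pose(-106.1,-45); g=np.array([.5072,-.2662,.0361+.03]); plan(tcp(g,Rm),Rm,3)
```

```text
{'t': 23.825, 'q': [-0.648, 0.566, 0.029, -0.732, -1.426, 0.62], 'eef_pos': [0.506, -0.27, 0.11], 'ee_rot': [3.138, 0.786, -1.859], 'force': [-0.194, 0.886, -0.534], 'width': 0.064, 'gripper_force': 29.999}
wrist cover_mid 0.86 9338 along [-0.0601  0.0537] across [-0.0329  0.0298] z [0.0857 0.1126 0.115 ]
  normal [-0.   -0.01  1.  ] (np.int64(9338), array([ 509., -257.]), array([142. ,  82.7]), 80.3)
wrist instrument 0.59 20220 along [-0.0666  0.0555] across [-0.033   0.0274] z [0.0046 0.0261 0.0415]
top cover_mid 0.62 1831 along [-0.0452  0.0611] across [-0.0298  0.0328] z [0.1053 0.1179 0.122 ]
  normal [-0.001  0.001  1.   ] (np.int64(1831), array([ 511.5, -240.3]), array([111.6,  69.1]), 73.4)
side cover_mid 0.86 740 along [-0.0532  0.0626] across [-0.0307  0.0326] z [0.092  0.1187 0.1207]
  normal [-0.003  0.007  1.   ] (np.int64(740), array([ 511.8, -246.3]), array([125.4,  65.6]), 73.3)
side instrument 0.84 894 along [-0.0586  0.0607] across [-0.0263  0.0304] z [0.007  0.0252 0.0448]
[0.0105, -0.0, 0.009] [-0.03, 0.02, -0.04]
[0.0105, -0.0, 0.009] [-0.03, 0.02, -0.04]
[0.0105, -0.0, 0.009] [-0.03, 0.02, -0.04]
```

View pics/s6.png

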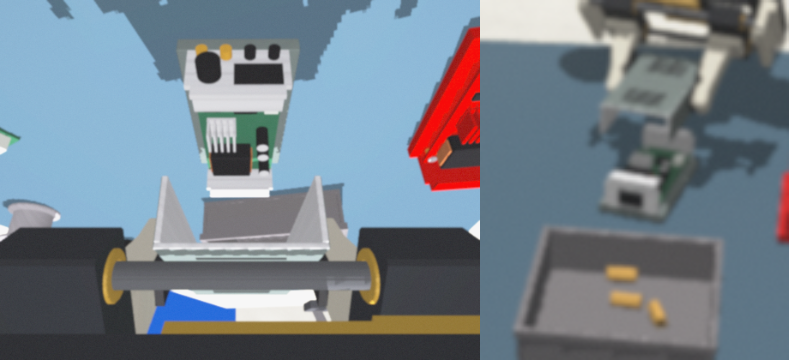

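The wrist and side views show the cover outer face up, level and aligned over the instrument (across offset ≤1.5 mm, along ≤3 mm), with three spacers in the bin. Lowering.

>>> {"name": "carry_out", "arguments": {
  "commands": [
    {"dp":[0.0095,0,0.0095],"rotation":[0,0,0]},
    {"dp":[0.0095,0,0.0095],"rotation":[0,0,0]},
    {"dp":[0.0095,0,0.0095],"rotation":[0,0,0]},
    {"dp":[0,0,0],"rotation":[0,0,0]},
    {"dp":[0,0,0],"rotation":[0,0,0]}
  ]
}}

```text
t: 24.9
eef_pos: [0.5067, -0.2676, 0.0708]
ee_rot: [3.14, 0.787, -1.856]
force: [0.4, -0.1, -0.8]
width: 0.0642
gripper_force: 30.0
```

Run:
```python
from h import *
s=show()
uu=np.array([np.cos(np.radians(73.9)),np.sin(np.radians(73.9))]); v=np.array([-uu[1],uu[0]])
im,d=vision.grab_frame('wrist'); P=cloud('wrist',d,s)
a=P[...,:2]-[.5124,-.2481]; al=a@uu; ac=a@v
for nm,m in(('cover flange lower',(P[...,2]>.047)&(P[...,2]<.060)),('panel top',(P[...,2]>.034)&(P[...,2]<.0425)),('pan',(P[...,2]>.006)&(P[...,2]<.0125))):
    m=m&(d>0)&(abs(al)<.075)&(abs(ac)<.05)
    if m.sum()>20: print(nm,m.sum(),'along',np.percentile(al[m],[1,99]).round(4),'across',np.percentile(ac[m],[1,50,99]).round(4))
Rm=pose(-106.1,-45); g=np.array([.5072,-.2662,.0361+.004]); plan(tcp(g,Rm),Rm,4)
```

```text
{'t': 24.9, 'q': [-0.647, 0.615, 0.009, -0.74, -1.375, 0.669], 'eef_pos': [0.507, -0.268, 0.071], 'ee_rot': [3.14, 0.787, -1.856], 'force': [0.391, -0.102, -0.777], 'width': 0.064, 'gripper_force': 29.999}
cover flange lower 3039 along [-0.0582  0.02  ] across [-0.0484 -0.0306  0.0456]
panel top 5311 along [-0.063   0.0553] across [-0.0267 -0.0029  0.0209]
pan 2610 along [-0.059   0.0533] across [-0.0345 -0.0018  0.0288]
[0.0052, 0.0, 0.0042] [-0.03, 0.02, -0.04]
[0.0052, 0.0, 0.0042] [-0.03, 0.02, -0.04]
[0.0052, 0.0, 0.0042] [-0.03, 0.02, -0.04]
[0.0052, 0.0, 0.0043] [-0.03, 0.02, -0.04]
```

>>> {"name": "carry_out", "arguments": {
  "commands": [
    {"dp":[0.0055,-0.001,0.0037],"rotation":[0,0,0]},
    {"dp":[0.005,0,0.0045],"rotation":[0,0,0]},
    {"dp":[0.005,0,0.0045],"rotation":[0,0,0]},
    {"dp":[0.004,0,0.004],"rotation":[0,0,0]},
    {"dp":[0,0,0],"rotation":[0,0,0]}
  ]
}}

```text
t: 25.58
eef_pos: [0.5068, -0.2694, 0.0447]
ee_rot: [3.139, 0.787, -1.857]
force: [-0.3, -0.4, -1.9]
width: 0.0638
gripper_force: 30.0
```

Run:
```python
from h import *
s=show(); Rm=pose(-106.1,-45); g=np.array([.5072,-.2662,.0361]); print(tcp(g,Rm)); print(s['eef_pos']+.006*rot(s['ee_rot'])[:,2])
```

```text
{'t': 25.575, 'q': [-0.65, 0.652, 0.005, -0.745, -1.347, 0.699], 'eef_pos': [0.507, -0.269, 0.045], 'ee_rot': [3.139, 0.787, -1.857], 'force': [-0.256, -0.394, -1.912], 'width': 0.064, 'gripper_force': 29.999}
[ 0.50602345 -0.27027624  0.04034264]
[ 0.50802628 -0.26530486  0.04047754]
```

No contact, about 4 mm left. Continuing gently until it seats.

>>> {"name": "carry_out", "arguments": {
  "commands": [
    {"dp":[0.0014,0,0.0014],"rotation":[0,0,0]},
    {"dp":[0.0011,0,0.0011],"rotation":[0,0,0]},
    {"dp":[0,0,0],"rotation":[0,0,0]}
  ]
}}

```text
t: 25.95
eef_pos: [0.5071, -0.2696, 0.0419]
ee_rot: [3.141, 0.787, -1.856]
force: [0.2, 1.3, -1.1]
width: 0.0642
gripper_force: 30.0
```

>>> {"name": "carry_out", "arguments": {
  "commands": [
    {"dp":[0.0006,0,0.0006],"rotation":[0,0,0]},
    {"dp":[0,0,0],"rotation":[0,0,0]}
  ]
}}

```text
t: 26.2
eef_pos: [0.5071, -0.2696, 0.041]
ee_rot: [3.141, 0.787, -1.856]
force: [-0.2, -1.0, -1.1]
width: 0.0641
gripper_force: 30.0
```

>>> {"name": "carry_out", "arguments": {
  "commands": [
    {"dp":[0.0006,0,0.0006],"rotation":[0,0,0]},
    {"dp":[0,0,0],"rotation":[0,0,0]}
  ]
}}

```text
t: 26.45
eef_pos: [0.5071, -0.2695, 0.0401]
ee_rot: [3.14, 0.787, -1.856]
force: [0.1, -0.3, -0.9]
width: 0.0639
gripper_force: 30.0
```

>>> {"name": "carry_out", "arguments": {
  "commands": [
    {"dp":[0.0006,0,0.0006],"rotation":[0,0,0]},
    {"dp":[0,0,0],"rotation":[0,0,0]}
  ]
}}

```text
t: 26.7
eef_pos: [0.5071, -0.2695, 0.0392]
ee_rot: [3.14, 0.787, -1.856]
force: [1.0, 0.3, -1.1]
width: 0.0639
gripper_force: 30.0
```

>>> {"name": "carry_out", "arguments": {
  "commands": [
    {"dp":[0.0006,0,0.0006],"rotation":[0,0,0]},
    {"dp":[0,0,0],"rotation":[0,0,0]}
  ]
}}

```text
t: 26.95
eef_pos: [0.5071, -0.2696, 0.0391]
ee_rot: [3.141, 0.787, -1.855]
force: [-0.7, -0.4, 4.7]
width: 0.0641
gripper_force: 30.0
```

>>> {"name": "carry_out", "arguments": {
  "commands": [
    {"dp":[0.0006,0,0.0006],"rotation":[0,0,0]},
    {"dp":[0,0,0],"rotation":[0,0,0]}
  ]
}}

```text
t: 27.2
eef_pos: [0.5071, -0.2696, 0.039]
ee_rot: [-3.141, 0.787, -1.854]
force: [-1.8, -1.0, 10.4]
width: 0.0641
gripper_force: 30.0
```

```bash
cat > c.py <<'E'
from h import *
show(); uu=np.array([np.cos(np.radians(73.9)),np.sin(np.radians(73.9))]); v=np.array([-uu[1],uu[0]])
for n in('top','side'):
    im,d=vision.grab_frame(n); P=cloud(n,d); a=P[...,:2]-[.5124,-.2481]; al=a@uu; ac=a@v
    m=(d>0)&(abs(al)<.07)&(abs(ac)<.04)&(P[...,2]>.041)&(P[...,2]<.058)
    q=P[m]; med=np.median(q[:,2]); k=abs(q[:,2]-med)<.004; A=np.c_[q[k][:,:2]-q[k][:,:2].mean(0),np.ones(k.sum())]; print(n,'z',med.round(4),'slopes',np.linalg.lstsq(A,q[k][:,2],rcond=None)[0].round(4),'along',np.percentile(al[m],[1,99]).round(4),'across',np.percentile(ac[m],[1,99]).round(4), rect(P,(.5124,-.2481),.075,.041,.058,m))
    for r in vision.trace('spacer0_mid',n):
        mm=r['pixels']&(d>0); print('sp',round(r['score'],2),np.round(np.median(P[mm],0),3))
E
python3 c.py
```

```text
{'t': 27.2, 'q': [-0.651, 0.66, 0.004, -0.747, -1.34, 0.708], 'eef_pos': [0.507, -0.27, 0.039], 'ee_rot': [-3.141, 0.787, -1.854], 'force': [-1.783, -1.041, 10.402], 'width': 0.064, 'gripper_force': 29.997}
top z 0.0459 slopes [-0.0076 -0.0002  0.0457] along [-0.0468  0.0601] across [-0.0374  0.0316] (np.int64(1004), array([ 516.8, -247.9]), array([126.3,  67.2]), 80.1)
sp 0.56 [ 0.5   -0.03   0.014]
sp 0.53 [ 0.525 -0.22   0.046]
side z 0.0465 slopes [ 0.0039 -0.0022  0.0464] along [-0.0587  0.0608] across [-0.038   0.0381] (np.int64(706), array([ 512.8, -247.4]), array([123.8,  79.6]), 73.1)
sp 0.48 [ 0.501 -0.027  0.014]
```

The cover is seated: contact force rises at the predicted height, and it is level. Relaxing the press, releasing and backing out.

>>> {"name": "carry_out", "arguments": {
  "commands": [
    {"dp":[-0.0006,0,-0.0006],"rotation":[0,0,0]},
    {"dp":[0,0,0],"rotation":[0,0,0]}
  ]
}}

```text
t: 27.65
eef_pos: [0.5071, -0.2696, 0.039]
ee_rot: [3.141, 0.787, -1.855]
force: [-1.3, -0.1, 7.0]
width: 0.064
gripper_force: 30.0
```

>>> {"name": "carry_out", "arguments": {
  "commands": [
    {"dp":[0,0,0],"rotation":[0,0,0]},
    {"dp":[0,0,0],"rotation":[0,0,0]},
    {"dp":[0,0,0],"rotation":[0,0,0]},
    {"dp":[0,0,0],"rotation":[0,0,0]}
  ],
  "grip": 0.0876
}}

```text
t: 28.15
eef_pos: [0.5071, -0.2695, 0.0383]
ee_rot: [3.14, 0.787, -1.856]
force: [-0.7, 0.5, 0.8]
width: 0.0872
gripper_force: 0.0
```

>>> {"name": "carry_out", "arguments": {
  "commands": [
    {"dp":[0,0,-0.01],"rotation":[0,0,0]},
    {"dp":[0,0,-0.02],"rotation":[0,0,0]},
    {"dp":[0,0,-0.04],"rotation":[0,0,0]},
    {"dp":[0,0,-0.05],"rotation":[0,0,0]},
    {"dp":[-0.03,0,-0.03],"rotation":[0,0,0]},
    {"dp":[0,0,0],"rotation":[0,0,0]}
  ]
}}

```text
t: 28.9
eef_pos: [0.4838, -0.3542, 0.1705]
ee_rot: [-3.133, 0.782, -1.85]
force: [-0.1, 0.4, 0.1]
width: 0.0877
gripper_force: 0.0
```

```bash
python3 c.py
python3 - <<'E'
from h import *
im,d=vision.grab_frame('side'); cv2.imwrite('pics/end.png',cv2.resize(im[100:280,220:420,::-1],(600,540)))
E
```

```text
{'t': 28.9, 'q': [-0.755, 0.565, 0.18, -0.682, -1.597, 0.602], 'eef_pos': [0.484, -0.354, 0.17], 'ee_rot': [-3.133, 0.782, -1.85], 'force': [-0.087, 0.438, 0.089], 'width': 0.088, 'gripper_force': 0.0}
top z 0.0459 slopes [ 0.0017 -0.0016  0.0459] along [-0.0577  0.0597] across [-0.0316  0.0318] (np.int64(1708), array([ 512.7, -247.3]), array([120.5,  65.1]), 73.8)
sp 0.44 [ 0.5   -0.03   0.015]
side z 0.0464 slopes [-0.0007 -0.0027  0.0465] along [-0.0584  0.0605] across [-0.0319  0.0317] (np.int64(664), array([ 512.7, -248.4]), array([125. ,  65.4]), 73.5)
sp 0.44 [ 0.501 -0.026  0.015]
```

View pics/end.png

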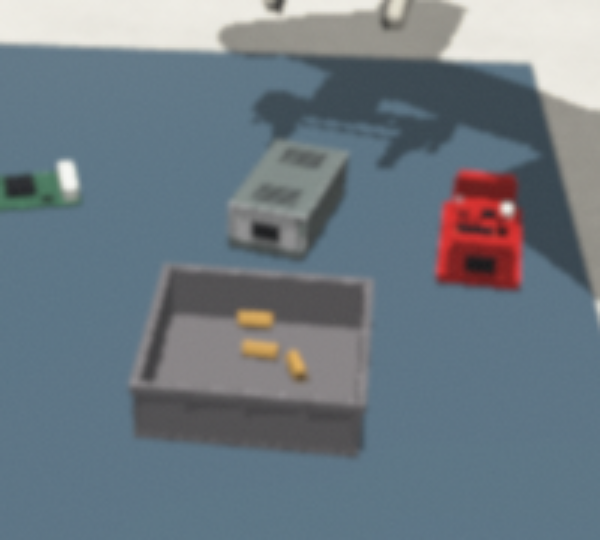

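The cover sits square and level on the instrument (crop (288,190)), within 1 mm of the seat. The three spacers are in the bin, and the gripper is clear.

```bash
python3 -c "
from station import arm
print(arm.job_done())"
```

```text
the job is handed in; nothing more can be done
None
```

The cover is fitted on the instrument, outer face up and fully down. The three spacers are in the parts bin, and the job was handed in at about 29 s of the 66 s allowed.

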